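# Bait and set the snap trap by the paper stacks

## Task

Bait and set the rodent trap that guards the painted paper. First stand the green lure block upright in the trap's bait cup and let go of it; then draw the red-sleeved striking bar up and back until the yellow catch has hooked it, going gently against the plastic stop that ends its travel, ease it onto the catch and let go, so that the trap stays set and baited. The bar must never snap, and the glue bottle, card stack, tub and mug stay where they are.

Things in the scene. Friction and masses are not known exactly. Their poses are not given: they have to be found in the camera images.
- trap: rat-size snap trap of black plastic, screwed to the bench. Origin on the bench under the hinge of its striking bar; x runs from the resting bar to the trigger (at yaw 0 away from the robot), y along the hinge, z up. Base plate 7 mm thick, x -55..68, |y| under 43; two prongs run on to x -99 at |y| 29..43, and between them the bench is bare: a notch for fingers under the sleeve
- hinge (a point): middle of the striking bar's hinge axis (along the trap's y), at trap x 0, z 20
- strike (a joint): swing of the striking bar (rad): 0 lying flat towards the trap's -x, 1.57 upright, more when leaning back over the trigger. A spring pulls it to 0: 5 N at the sleeve when flat, 8 N when upright. Hooked, it stays at an angle between 1.46 and 1.88; let go before that, it snaps down
- sleeve (a point): middle of the red plastic sleeve on the bar's end, the place to grip: 12 mm diameter, 44 mm long along the trap's y, 88 mm from the hinge. At rest at trap x -88, z 20; the bar's side wires are at |y| 36 and its cross wire, 5 mm thick, 50 mm from the hinge. It goes round the hinge in the trap's x-z plane and can turn between finger pads
- catch_mid (a point): where the bar's cross wire hangs when hooked, if the grey trigger bracket is clamped in mid place. The bracket may be clamped up to 10 mm either way along x and this is not measured: the catch hooks at a swing between 1.47 and 1.87, to be felt. The yellow catch is sprung up; the wire rides over its sloping nose with about 1 N, and the nose springs up behind it
- paddle_mid (a point): middle of the yellow trip paddle if the bracket is in mid place: upright plate 40 mm wide, 40 high, moving with the bracket; 1 to 2 N on it fires the set trap. The bracket behind reaches z 76 and x 65. 3 mm of sleeve travel (0.032 rad) past hooking, the wire meets the bracket's stiff stop. More than 26 N between wire and stop or catch (15 N at the sleeve besides the spring) cracks them
- cup (a point): middle of the inner floor of the square bait cup, at trap x -28, y 0, z 9: inside 22 x 22 mm, sides parallel to the trap's, walls 2.5 mm thick and 6 mm high above that floor. The resting bar lies round it, top at z 22.5, side wires 34 mm either side
- lure: green lure block, hard wax, 16 x 16 x 26 mm, 10 to 20 g, standing loose on the bench; origin at the middle of its underside, z up
- glue: green glue bottle with white cap, 33 mm diameter, 88 mm tall, loose; origin under its middle. It stands on the other side of the trap from the lure
- cards: stack of brown painted cards, 90 x 90 x 24 mm, loose; origin under its middle
- tub: pale yellow open plastic tub with cards, 138 x 176 x 75 mm, loose; origin under its middle
- mug: white mug, 76 mm diameter, 85 mm tall, handle on one side, loose; origin under its middle

How it is judged:
By the outcome, as a careful person would: the job done as asked, in the order asked, and still so for the second after the job is handed in, with the robot touching nothing.
It also fails if it takes over 61 s, if anything falls off the work surface, if the arm or the gripper's body presses on something with over 40 N, if the wrist force passes 120 N, or if a joint passes its speed limit or range.

## Robot

A 7-joint arm with a two-finger parallel gripper is mounted at the origin on the work surface. World frame = base frame: x ahead of the robot, y to its left, z up, the work surface at z = 0. Lengths are in mm, angles in rad, forces in N, time in s.
With the tool pointing down it reaches from about 400 to 875 mm from the base axis. Payload 4.4 kg.
Tool frame: the origin (TCP) lies at the very end of the fingers, on their centre line; the grasp point (between the pads) lies 19 mm behind it; z points along the fingers, y is the line along which they close (so a half turn about z gives the same grasp; the last joint's range is limited). The gripper opens to 85 mm and grips with 20 to 120 N. Pads are 22 mm wide; open, the fingers measure 114 mm over their backs; the gripper's body (76 mm by 85 mm) begins 54 mm behind the grasp point. The pads swing forward as they close: fully open they stand 13 mm farther back than shut.
Start: joints at [1.101, 0.628, 0.038, 1.517, -0.027, 0.996, -0.02], TCP at [255.425, -597.726, 192.513] pointing down, gripper open.
Joint ranges: [-3.06, 3.06], [-0.37, 2.12], [-1.25, 1.32], [0.18, 2.47], [-1.1, 4.24], [0.23, 1.98], [-2.94, 2.94]. Speed limits (rad/s): [2.57, 2.57, 3.14, 3.14, 3.14, 3.14, 3.14].

## Interface

Orientations are given as [roll, pitch, yaw] about the fixed x, y, z axes, in that order (R = Rz(yaw) Ry(pitch) Rx(roll)).
In Python, from cell import read_state, get_image, camera_info, finish_job gives the robot as it stands.
- The arm moves only by the tool play_rows, never from a script. Its argument "deltas" is one flat list of numbers, 7 for each row, row after row: the shift along the tool's x, y, z in mm, then the turn, a rotation vector about the tool's x, y, z in rad, then the opening, from 0 (shut) to 1 (fully open). In form: [dx, dy, dz, ax, ay, az, grip, dx, dy, dz, ax, ay, az, grip, ...]. A call has 1 to 10 rows; each row is the pose to reach, as a shift and turn from the pose commanded when the call began, along the tool's axes at that moment; what a row does not reach only later rows make up. A row lasts 1/8 s, in which the tool goes at most 62.5 mm and 10.7 degrees, less where a joint would pass 70% of its speed; a pose out of reach is approached as far as the arm can. A call with a gripper value outside its range is refused whole. The fingers move at their own pace and stop on an object; the grip force is fixed at half the most. Time passes only in rows, so rows that repeat a pose let the fingers close. It gives the time, the measured TCP pose, the force, the opening and the grip force at its end, in the units of the state.
- read_state(): the state, without advancing time (a new reading comes with each control period).
- get_image(name): name is "scene" or "top"; returns the picture (480x640x3 uint8, red, green, blue); there is no depth.
- camera_info(name): a dict with "fx", "fy", "cx", "cy" (pixels), "distortion" ([k1, k2, p1, p2, k3] as OpenCV has them; the pictures are not rectified), "T" (4x4, takes a point from camera to world coordinates). Camera axes: x right, y down, z forward; pixel columns grow to the right and rows downward; lengths in mm; the calibration is good to about 2 mm. A picture is of the moment at which its call begins. camera_info takes no time and is no camera call.
- finish_job(): hands the job in; it is judged then, once.
The state is a dict: "clock": time; "qpos": joint angles; "qd": joint speeds; "tau": joint torques, N m; "eef_pos": TCP position; "tool_rot": TCP orientation; "force": force on the tool from outside, world axes, zero at the start; "torque": the same for the moment, N m; "width": finger opening in mm; "gripper_force": force on a finger pad.
Only numpy, scipy, OpenCV 4.12 (cv2) and the standard library are available. Lean on these libraries where they do the work, as an engineer would, in place of code of your own. Each camera call takes 0.05 s, during which the arm holds its last target. There are 200 camera calls.

## Working session

There is one attempt and no reset: what is moved stays moved. The work goes in short steps, Python scripts to look and compute and a tool call to move; the robot and the scene stay as the last step left them, time stands still between calls to the robot, and variables do not carry over. Pictures are saved under pics/ and viewed, at most 10 in all, crops included, and the job is handed in when it is done.

Besides the shell and the picture viewer there is one more tool, called as name(argument=value, ...) on one line, values as JSON. play_rows: Moves the arm, as the interface text tells. Its arguments: {"type":"object","properties":{"deltas":{"type":"array"}},"required":["deltas"]}

```bash
mkdir -p pics; python3 - <<'E'
from cell import *
import cv2
for n in("scene","top"):
    cv2.imwrite(f"pics/{n}0.png",get_image(n)[:,:,::-1]); c=camera_info(n); print({k:(v.round(3).tolist() if hasattr(v,'round') and hasattr(v,'tolist') else v) for k,v in c.items()})
print(read_state())
E
```

```text
{'fx': 618.1150227481818, 'fy': 618.1150227481818, 'cx': 320.39667874000594, 'cy': 244.0942244050263, 'distortion': [-0.078, 0.0, 0.0, 0.0, 0.0], 'T': [[0.87, 0.337, -0.359, 1011.607], [0.493, -0.605, 0.626, -849.451], [-0.006, -0.722, -0.692, 1042.804], [0.0, 0.0, 0.0, 1.0]]}
{'fx': 549.45270301941, 'fy': 549.45270301941, 'cx': 316.919531912358, 'cy': 245.12638215116868, 'distortion': [-0.079, 0.0, 0.0, 0.0, 0.0], 'T': [[0.008, -0.997, 0.072, 415.092], [-1.0, -0.006, 0.019, 43.348], [-0.018, -0.073, -0.997, 1237.978], [0.0, 0.0, 0.0, 1.0]]}
{'clock': 0.1, 'qpos': array([ 1.10121759,  0.62922668,  0.03845137,  1.51825929, -0.02701447,
        0.99629667, -0.01998787]), 'qd': array([ 7.48829098e-04, -1.28079676e-03,  2.43043806e-03, -1.31423045e-03,
       -1.04123173e-03,  9.16360627e-04, -3.40770521e-05]), 'tau': array([ 3.74904324e-03, -5.64529037e+01,  1.23094685e+00, -1.93973136e+01,
        1.14259939e-02,  5.40982437e-03,  3.86507782e-05]), 'eef_pos': array([ 255.16882009, -597.14982215,  191.70146696]), 'tool_rot': array([-3.13992061e+00,  6.87070787e-06,  4.03777846e-01]), 'force': array([-0.35220647, -0.13415938,  0.50471026]), 'torque': array([ 0.00049974, -0.00724783,  0.00313872]), 'gripper_force': 0.0, 'width': 85.4490857414885}
```

View pics/scene0.png

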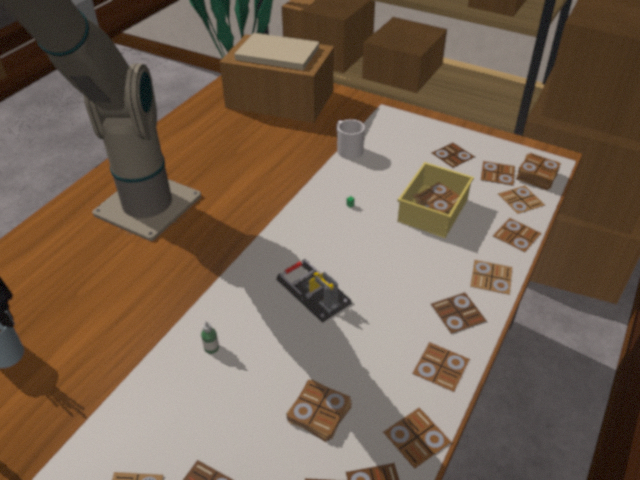

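View pics/top0.png

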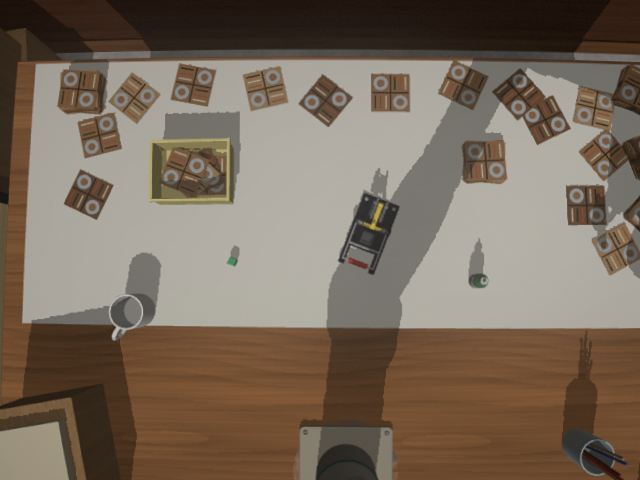

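The top view shows the trap around (370,235), the lure at (232,261) and the glue at (479,281). In the scene view the trap is at (315,290) and the lure at (350,202). I'll enlarge these.

```bash
python3 - <<'E'
import cv2,numpy as np
t=cv2.imread("pics/top0.png");s=cv2.imread("pics/scene0.png")
def c(i,x,y,w,h,k): return cv2.resize(i[y:y+h,x:x+w],None,fx=k,fy=k,interpolation=cv2.INTER_CUBIC)
a=c(t,335,185,67,96,6)[:576]; b=c(t,220,242,30,30,9); d=c(s,335,187,30,30,9)
col=np.vstack([b,d]);col=cv2.copyMakeBorder(col,0,576-col.shape[0],0,0,0)
cv2.imwrite("pics/c1.png",np.hstack([a,col]))
cv2.imwrite("pics/c2.png",c(s,270,250,90,75,8))
E
```

```text
(no output)
```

View pics/c1.png

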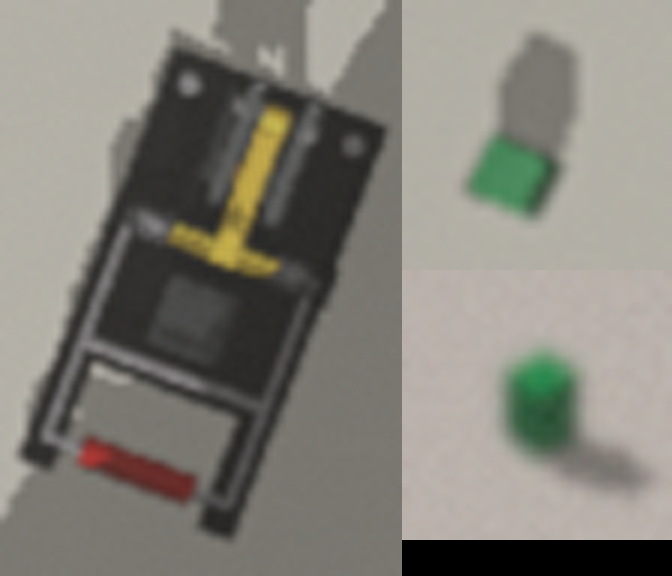

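View pics/c2.png

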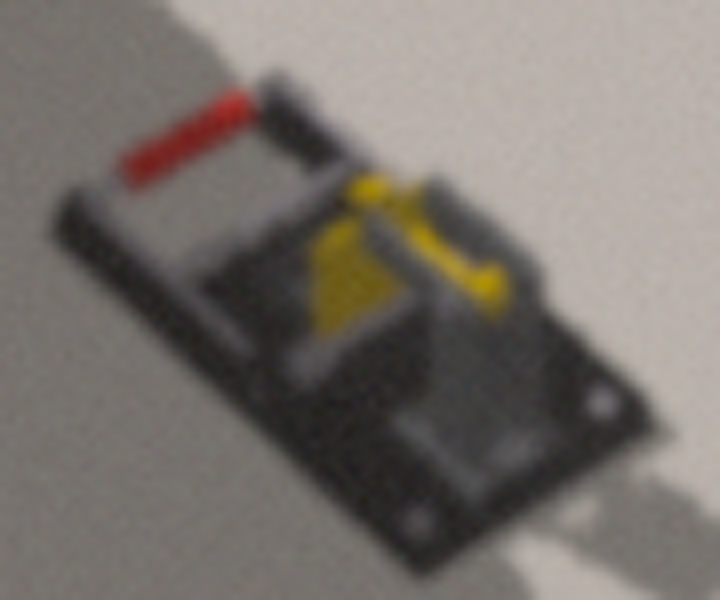

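```bash
cat > h.py <<'E'
import numpy as np,cv2
from cell import *
from scipy.optimize import least_squares,minimize
CI={n:camera_info(n) for n in("scene","top")}
def proj(n,P):
    c=CI[n];T=np.linalg.inv(np.array(c["T"]));K=np.array([[c["fx"],0,c["cx"]],[0,c["fy"],c["cy"]],[0,0,1.]])
    return cv2.projectPoints(np.atleast_2d(P).astype(float),cv2.Rodrigues(T[:3,:3])[0],T[:3,3],K,np.array(c["distortion"],float))[0][:,0]
def place(p,P):
    P=np.atleast_2d(P).astype(float);c,s=np.cos(p[2]),np.sin(p[2])
    return P@np.array([[c,s,0],[-s,c,0],[0,0,1]])+[p[0],p[1],0]
E
cat > fit.py <<'E'
from h import *
def im(L,x,y,k): return (np.array(L)+.5)/k-.5+[x,y]
TP=[[-88,0,22],[68,-43,7],[68,43,7],[-99,43,7],[-99,-43,7],[-28,0,12],[-50,34,20],[-50,-34,20]]
tu=im([[138,470],[385,128],[178,41],[22,453],[235,540],[192,318],[90,345],[255,405]],335,185,6)
SP=[[-88,0,22],[68,-43,0],[68,43,3],[-99,-43,4]]
su=im([[190,138],[422,575],[665,430],[58,220]],270,250,8)
f=lambda p:np.r_[(proj("top",place(p,TP))-tu).ravel(),(proj("scene",place(p,SP))-su).ravel()]
r=least_squares(f,[600,-50,-.35],loss="soft_l1");print("trap",r.x.round(3));print(f(r.x).reshape(-1,2).round(1).tolist())
for n,k in(("top",8),("scene",4)):
    g=(lambda p:(proj("top",place(p,TP))-tu).ravel()) if n=="top" else (lambda p:(proj("scene",place(p,SP))-su).ravel())
    print(n,least_squares(g,r.x,loss="soft_l1").x.round(3))
B=np.array([[x,y,z] for x in(-8,8) for y in(-8,8) for z in(0,26)])
K=8
def green(n,box):
    x,y=box;i=cv2.imread(f"pics/{n}0.png")[y:y+30,x:x+30].astype(float)
    m=i[:,:,1]-i[:,:,[0,2]].max(2)
    m=cv2.resize(m,None,fx=K,fy=K,interpolation=cv2.INTER_CUBIC); return (m>m.max()*.3).astype(np.uint8)
M={"top":((220,242),green("top",(220,242))),"scene":((335,187),green("scene",(335,187)))}
def cost(p,ns=("top","scene")):
    t=0
    for n in ns:
        o,m=M[n];u=(proj(n,place(p,B))-o+.5)*K-.5
        h=cv2.convexHull((u*16).astype(np.int32));z=np.zeros_like(m);cv2.fillConvexPoly(z,h,1,shift=4)
        t+=1-(z&m).sum()/(z|m).sum()
    return t
c=CI["top"]
for ns in(("top","scene"),("top",),("scene",)):
  best=min((minimize(cost,[x0,y0,a],args=(ns,),method="Nelder-Mead",options=dict(initial_simplex=np.array([[x0,y0,a],[x0+15,y0,a],[x0,y0+15,a],[x0,y0,a+.3]]))) for a in(-.8,-.4,0,.4) for x0,y0 in [(480,220),(490,230)]),key=lambda r:r.fun)
  print(ns,best.x.round(3),best.fun)
E
python3 fit.py
```

```text
trap [ 5.47381e+02 -5.44480e+01 -3.65000e-01]
[[-0.4, -0.3], [0.7, -0.5], [-0.4, 0.3], [-1.1, 0.4], [-0.7, -0.1], [0.0, 0.3], [-0.6, -0.9], [0.5, 0.2], [0.0, 0.2], [0.1, 1.8], [-0.4, -0.4], [-0.9, 1.4]]
top [ 5.4733e+02 -5.4875e+01 -3.6000e-01]
scene [ 5.47017e+02 -5.23780e+01 -3.76000e-01]
('top', 'scene') [466.98  257.653   1.132] 0.40658758390726957
('top',) [480.  220.   -0.8] 1.0
('scene',) [4.64129e+02 2.60327e+02 2.80000e-01] 0.17748344370860925
```

```bash
sed -i 's/\[(480,220),(490,230)\]/[(466,258),(463,250),(470,250)]/; s/(-.8,-.4,0,.4)/(-.7,-.3,.1,.5)/; s/max()\*.3/max()*.45/' fit.py; python3 fit.py|tail -3
python3 - <<'E'
from h import *
c=CI["top"];
for u,z in(((220+113/9,242+175/9),26),):
  r=least_squares(lambda p:(proj("top",[p[0],p[1],z])-u).ravel(),[466,250]);print(r.x)
for n,a,z in(("scene",(335+143/9,187+105/9),26),("top",(479,282),80)):
  print(least_squares(lambda p:(proj(n,[p[0],p[1],z])-a).ravel(),[466,250]).x)
E
```

```text
('top', 'scene') [4.66149e+02 2.57424e+02 4.53000e-01] 0.6888771823627637
('top',) [ 4.67021e+02  2.57411e+02 -3.10000e-01] 0.2308044923217969
('scene',) [462.582 263.284  -1.106] 0.36713359816015056
[465.72417607 253.1924716 ]
[469.45763736 254.95490406]
[ 423.48965386 -276.84722498]
```

```bash
cat >> h.py <<'E'
from scipy.spatial.transform import Rotation as Ro
TR=(547.3,-54.4,-.363)
def d(*ts):
    "print tool-frame delta from measured pose to each (x,y,z,yaw)"
    s=read_state();R=Ro.from_euler("xyz",s["tool_rot"])
    for t in ts:
        G=Ro.from_euler("xyz",[np.pi,0,t[3]])
        print((R.inv().apply(np.array(t[:3])-s["eef_pos"])).round(1),(R.inv()*G).as_rotvec().round(3))
    print(s["clock"],s["eef_pos"].round(1),s["tool_rot"].round(3),s["force"].round(1),s["width"].round(1))
def tr(x,y,z,yaw): return (*place(TR,[x,y,z])[0],yaw)
E
python3 -c "
from h import *
d((520,-150,200,.75),(466,256,110,1.12))"
```

```text
[ 419.2 -307.2   -7.8] [-0.002 -0.    -0.346]
[ 529.1 -701.6   82.9] [-0.002 -0.001 -0.716]Traceback (most recent call last):
  File "<string>", line 3, in <module>
    d((520,-150,200,.75),(466,256,110,1.12))
    ~^^^^^^^^^^^^^^^^^^^^^^^^^^^^^^^^^^^^^^^
  File "h.py", line 19, in d
    print(s["clock"],s["eef_pos"].round(1),s["tool_rot"].round(3),s["force"].round(1),s["width"].round(1))
                                                                                      ^^^^^^^^^^^^^^^^
AttributeError: 'float' object has no attribute 'round'
```

play_rows(deltas=[30,-22,-1,0,0,-0.03,1,80,-58,-2,0,0,-0.07,1,135,-98,-3,0,0,-0.11,1,190,-138,-4,0,0,-0.16,1,245,-178,-5,0,0,-0.2,1,300,-218,-6,0,0,-0.25,1,345,-255,-7,0,0,-0.29,1,385,-290,-7,0,0,-0.33,1,415,-330,-4,0,0,-0.36,1,435,-375,0,0,0,-0.4,1])

```text
clock: 1.35
eef_pos: [509.1, -79.2, 192.2]
tool_rot: [3.141, -0.001, 0.807]
force: [0.4, -0.2, 0.5]
width: 85.3
gripper_force: 0.0
```

```bash
sed -i 's/s\["width"\].round(1))/round(float(s["width"]),1))/' h.py; python3 -c "
from h import *
d((466,256,110,1.12))"
```

```text
[ 212.1 -263.    82.4] [ 0.    -0.001 -0.313]
1.35 [509.1 -79.2 192.2] [ 3.141e+00 -1.000e-03  8.070e-01] [ 0.4 -0.2  0.5] 85.3
```

play_rows(deltas=[36,-45,10,0,0,-0.05,1,72,-90,25,0,0,-0.11,1,108,-134,40,0,0,-0.17,1,144,-178,55,0,0,-0.23,1,180,-222,70,0,0,-0.28,1,202,-250,80,0,0,-0.31,1,212,-263,82,0,0,-0.31,1,212,-263,82,0,0,-0.31,1])

```text
clock: 2.35
eef_pos: [465.7, 253.3, 110.5]
tool_rot: [-3.142, 0.0, 1.115]
force: [-0.4, -0.1, 0.3]
width: 85.6
gripper_force: 0.0
```

```bash
python3 - <<'E'
from h import *
t=get_image("top")[:,:,::-1];s=get_image("scene")[:,:,::-1]
c=lambda i,x,y,w,h,k:cv2.resize(i[y:y+h,x:x+w],None,fx=k,fy=k,interpolation=cv2.INTER_CUBIC)
cv2.imwrite("pics/c3.png",np.hstack([c(t,190,215,80,80,5),c(s,310,140,80,80,5)]))
d((466,256,9,1.12))
E
```

```text
[  4.3  -2.8 101.8] [ 0.001  0.001 -0.009]
2.45 [466.6 251.1 110.8] [3.141e+00 1.000e-03 1.111e+00] [ 1.2 -0.3  1. ] 85.2
```

View pics/c3.png

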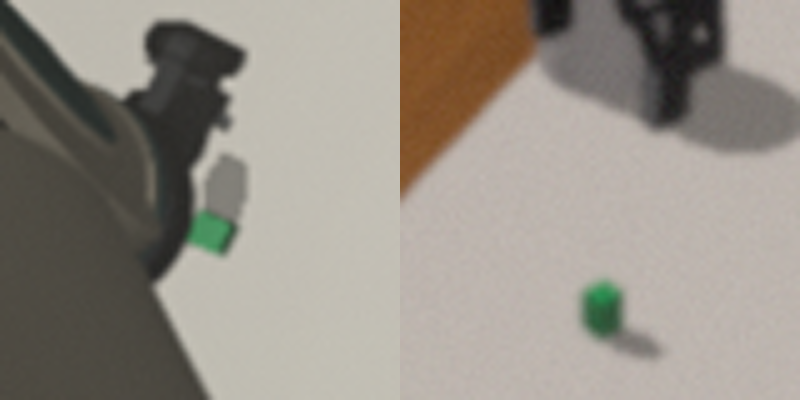

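```bash
python3 - <<'E'
from h import *
for n in CI: print(n,proj(n,[[466,252,110],[466,252,26],[466,252,0]]).round(1).tolist())
p=read_state()["eef_pos"];print(p)
print(proj("scene",place((466,252,1.11),[[0,43,111],[0,-43,111],[0,57,111],[0,-57,111]])).round(1).tolist())
E
```

```text
scene [[350.0, 172.8], [349.2, 198.9], [348.9, 206.6]]
top [[226.2, 259.6], [233.1, 261.3], [235.0, 261.8]]
[466.56746494 251.06331805 110.76993633]
[[340.0, 163.9], [360.4, 181.3], [336.8, 161.2], [363.9, 184.2]]
```

The lure is at top crop (212,232), clear of the gripper. In the scene crop the visible fingertips at (550,30) and (665,125) look higher than I predicted. I'll go partway down and check.

play_rows(deltas=[1,-2,20,0,0,0,1,2,-3,40,0,0,0,1,2,-3,50,0,0,0,1,2,-3,50,0,0,0,1])

```text
clock: 2.95
eef_pos: [464.3, 254.9, 60.3]
tool_rot: [-3.142, 0.001, 1.112]
force: [-0.9, 0.2, 0.3]
width: 85.2
gripper_force: 0.0
```

```bash
python3 - <<'E'
from h import *
s=get_image("scene")[:,:,::-1]
cv2.imwrite("pics/c4.png",cv2.resize(s[140:215,310:390],None,fx=8,fy=8,interpolation=cv2.INTER_CUBIC))
d((466,254.5,9,1.12))
p=read_state()["eef_pos"]
print(proj("scene",place((p[0],p[1],1.11),[[0,43,p[2]],[0,-43,p[2]],[0,43,p[2]+13],[0,-43,p[2]+13]])).round(1).tolist())
E
```

```text
[-0.2  1.7 51.8] [ 0.     0.    -0.008]
3.0 [464.6 255.4  60.8] [3.141 0.    1.112] [-0.   0.4  0.6] 85.4
[[339.8, 178.8], [359.8, 196.3], [339.9, 174.8], [360.0, 192.2]]
```

View pics/c4.png

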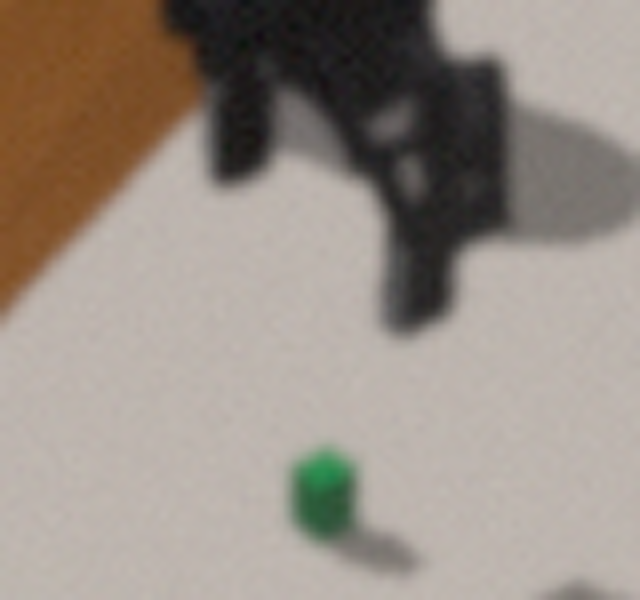

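In the crop the fingertips are at (240,178) and (410,325), about 12 px above my prediction, so I'll check the top view with the predictions overlaid.

```bash
python3 - <<'E'
from h import *
s=get_image("top")[:,:,::-1].copy()
k=8;x,y=195,215
o=cv2.resize(s[y:y+70,x:x+70],None,fx=k,fy=k,interpolation=cv2.INTER_CUBIC)
o=np.clip(o.astype(float)*1.6,0,255).astype(np.uint8)
p=read_state()["eef_pos"];print(p)
for z,c in((13,(0,0,255)),(50,(255,0,0))):
  for u in proj("top",place((p[0],p[1],1.11),[[0,43,p[2]+z],[0,-43,p[2]+z],[0,-57,p[2]+z],[0,0,p[2]+z]])): cv2.circle(o,tuple(int(v) for v in (u-[x,y]+.5)*k),4,c,-1)
cv2.imwrite("pics/c5.png",o)
E
```

```text
[464.75824551 255.87843476  61.12322764]
```

View pics/c5.png

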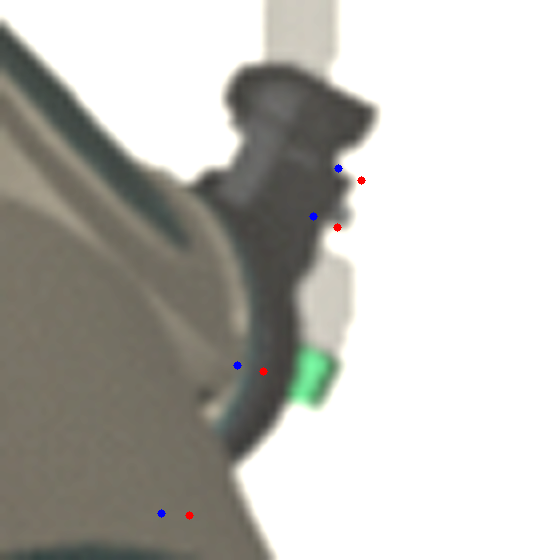

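play_rows(deltas=[-1,2,15,0,0,0,1,-1,2,30,0,0,0,1,-1,2,42,0,0,0,1,-1,2,47,0,0,0,1,-1,2,47,0,0,0,1])

```text
clock: 3.68
eef_pos: [465.1, 254.4, 13.0]
tool_rot: [-3.141, 0.001, 1.114]
force: [0.2, 0.5, 0.5]
width: 85.4
gripper_force: 0.0
```

```bash
python3 - <<'E'
from h import *
s=get_image("scene")[:,:,::-1].copy()
k=8;x,y=310,150
o=cv2.resize(s[y:y+75,x:x+80],None,fx=k,fy=k,interpolation=cv2.INTER_CUBIC)
p=read_state()["eef_pos"];print(p)
for z,c in((0,(0,255,255)),(13,(0,0,255))):
  for u in proj("scene",place((p[0],p[1],1.11),[[0,43,p[2]+z],[0,-43,p[2]+z],[0,0,p[2]+z]])): cv2.circle(o,tuple(int(v) for v in (u-[x,y]+.5)*k),3,c,-1)
cv2.imwrite("pics/c6.png",o)
E
```

```text
[465.39489763 254.64878127  13.38913678]
```

View pics/c6.png

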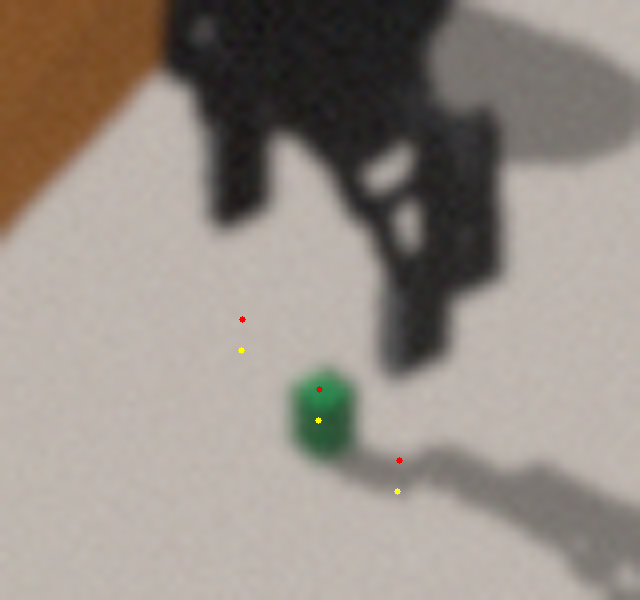

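The crop shows the fingertips at (240,222) and (405,372), roughly 12 px above the red spec points. Their shadows at about (430,450) and (600,590) mean the tips are near 60 mm high. The physical tips therefore sit well above the reported TCP. I'll partly close the gripper and measure the tips by image code.

play_rows(deltas=[0,0,0,0,0,0,0.45,0,0,0,0,0,0,0.45,0,0,0,0,0,0,0.45,0,0,0,0,0,0,0.45,0,0,0,0,0,0,0.45])

```text
clock: 4.35
eef_pos: [465.4, 254.5, 13.6]
tool_rot: [3.142, -0.0, 1.114]
force: [0.9, -0.4, 0.1]
width: 38.6
gripper_force: 0.0
```

```bash
cat >> h.py <<'E'
def tips(shade=62,box=(325,140,385,225)):
    "dark gripper blob in scene: per-column lowest row"
    s=get_image("scene");x0,y0,x1,y1=box;m=s[y0:y1,x0:x1].max(2)<shade
    return [(x0+j,y0+int(np.flatnonzero(m[:,j]).max())) for j in range(m.shape[1]) if m[:,j].any()]
E
python3 - <<'E'
from h import *
print(tips())
s=read_state();p=s["eef_pos"];w=s["width"];print(p,w,s["force"])
for z in(0,40): print(proj("scene",place((p[0],p[1],1.11),[[0,w/2,p[2]+z],[0,w/2+14,p[2]+z],[0,-w/2,p[2]+z],[0,-w/2-14,p[2]+z]])).round(1).tolist())
E
```

```text
[(333, 152), (334, 155), (335, 160), (336, 164), (337, 166), (338, 166), (339, 167), (340, 169), (341, 172), (342, 173), (343, 184), (344, 184), (345, 184), (346, 183), (347, 183), (348, 176), (349, 175), (350, 174), (351, 175), (352, 176), (353, 181), (354, 190), (355, 193), (356, 192), (357, 192), (358, 191), (359, 186), (360, 184), (361, 183), (362, 183), (363, 182), (364, 182), (365, 181), (366, 180), (367, 178), (368, 175), (369, 173)]
[465.45820791 254.53271235  13.55351766] 38.512594911596786 [ 0.50439078  0.47378033 -0.69102293]
[[345.0, 198.1], [341.8, 195.3], [353.7, 206.0], [357.0, 208.9]]
[[345.3, 186.0], [342.1, 183.2], [354.2, 193.9], [357.5, 196.8]]
```

play_rows(deltas=[0,0,8,0,0,0,0.45,0,0,16,0,0,0,0.45,0,0,22,0,0,0,0.45,0,0,25,0,0,0,0.45,0,0,25,0,0,0,0.45])

```text
clock: 5.03
eef_pos: [465.3, 254.5, -11.8]
tool_rot: [-3.141, 0.0, 1.114]
force: [-1.6, -0.5, 0.6]
width: 38.5
gripper_force: 0.0
```

```bash
python3 - <<'E'
from h import *
print([t for t in tips() if 339<t[0]<362])
s=read_state();p=s["eef_pos"];print(p,s["width"],s["force"])
E
```

```text
[(340, 178), (341, 180), (342, 188), (343, 192), (344, 192), (345, 191), (346, 191), (347, 189), (348, 184), (349, 183), (350, 183), (351, 183), (352, 185), (353, 191), (354, 200), (355, 200), (356, 200), (357, 199), (358, 198), (359, 193), (360, 192), (361, 191)]
[465.42306359 254.56548549 -11.55379455] 38.37514259709183 [-0.01790354 -0.00342066 -0.18212868]
```

play_rows(deltas=[0,0,7,0,0,0,0.45,0,0,13,0,0,0,0.45,0,0,16,0,0,0,0.45,0,0,18,0,0,0,0.45,0,0,18,0,0,0,0.45])

```text
clock: 5.7
eef_pos: [465.4, 254.5, -29.6]
tool_rot: [-3.142, 0.0, 1.114]
force: [-0.3, 0.5, 0.3]
width: 38.6
gripper_force: 0.0
```

```bash
python3 - <<'E'
from h import *
s=get_image("scene")[:,:,::-1].copy()
o=cv2.resize(s[165:225,315:395],None,fx=8,fy=8,interpolation=cv2.INTER_CUBIC)
cv2.imwrite("pics/c7.png",o)
print([t for t in tips() if 339<t[0]<362])
s=read_state();p=s["eef_pos"];print(p,s["width"],s["force"])
E
```

```text
[(340, 183), (341, 185), (342, 192), (343, 197), (344, 197), (345, 197), (346, 197), (347, 196), (348, 188), (349, 188), (350, 188), (351, 189), (352, 197), (353, 198), (354, 206), (355, 206), (356, 206), (357, 205), (358, 201), (359, 198), (360, 197), (361, 197)]
[465.50875013 254.58343022 -29.39218795] 37.85821182047394 [-0.21596598  0.32181924  0.2732593 ]
```

View pics/c7.png

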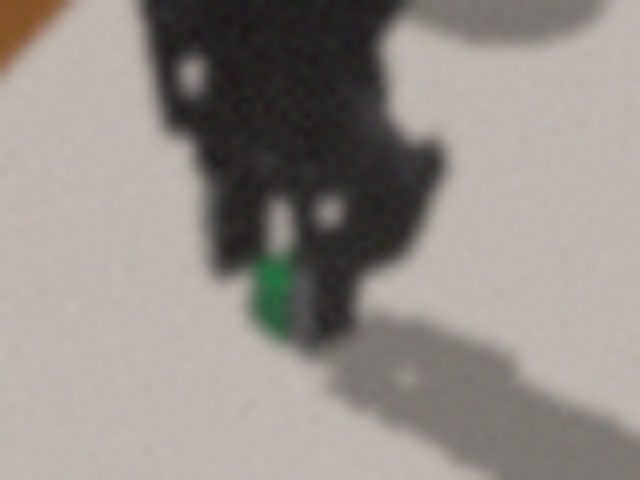

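The crop shows the fingers straddling the lure (272,295), and the tip-to-shadow gap puts the tips about 9 mm above the bench. I'll raise 3 mm and close.

play_rows(deltas=[0,0,-3,0,0,0,0.3,0,0,-3,0,0,0,0.15,0,0,-3,0,0,0,0,0,0,-3,0,0,0,0,0,0,-3,0,0,0,0,0,0,-3,0,0,0,0,0,0,-3,0,0,0,0])

```text
clock: 6.68
eef_pos: [465.8, 254.7, -25.7]
tool_rot: [3.141, -0.001, 1.114]
force: [-0.0, -0.2, 5.3]
width: 14.1
gripper_force: 58.7
```

```bash
python3 - <<'E'
from h import *
print([t for t in tips() if 339<t[0]<362])
s=read_state();p=s["eef_pos"];print(p,s["width"],s["force"],s["gripper_force"])
E
```

```text
[(340, 182), (341, 182), (342, 183), (343, 185), (344, 188), (345, 188), (346, 199), (347, 196), (348, 194), (349, 193), (350, 194), (351, 202), (352, 204), (353, 203), (354, 202), (355, 201), (356, 195), (357, 194), (358, 194), (359, 193), (360, 193), (361, 192)]
[465.74826658 254.71053493 -25.75323479] 14.277769429099994 [-1.57057243  0.20429641  4.58929888] 58.709760904312134
```

play_rows(deltas=[0,0,-5,0,0,0,0,0,0,-15,0,0,0,0,0,0,-35,0,0,0,0,0,0,-60,0,0,0,0,0,0,-80,0,0,0,0,0,0,-86,0,0,0,0,0,0,-86,0,0,0,0])

```text
clock: 7.6
eef_pos: [465.6, 254.5, 59.8]
tool_rot: [3.141, -0.001, 1.114]
force: [-0.3, -0.2, 0.4]
width: 14.4
gripper_force: 58.7
```

```bash
python3 - <<'E'
from h import *
print(tr(-28,0,60,-.363)); d(tr(-28,0,60,-.363))
s=get_image("scene").astype(int);m=(s[:,:,1]-s[:,:,[0,2]].max(2)>25);m[:,:300]=0;m[:100]=0;m[:,420:]=0
y,x=np.nonzero(m);print(len(x),x.mean(),y.mean(),y.min(),y.max(),proj("scene",[465.8,254.2,99]))
E
```

```text
(np.float64(521.1245978511377), np.float64(-44.457750639551584), np.float64(60.0), -0.363)
[-2.438e+02  1.818e+02 -2.000e-01] [-0.000e+00 -1.000e-03  1.477e+00]
7.6 [465.6 254.5  59.8] [ 3.141e+00 -1.000e-03  1.114e+00] [-0.3 -0.2  0.4] 14.4<stdin>:4: RuntimeWarning: Mean of empty slice.
  ret = ret.dtype.type(ret / rcount)
Traceback (most recent call last):
ValueError: zero-size array to reduction operation minimum which has no identity
```

play_rows(deltas=[-24,18,0,0,0,0.17,0,-55,40,0,0,0,0.34,0,-85,62,0,0,0,0.51,0,-115,85,0,0,0,0.68,0,-145,107,0,0,0,0.85,0,-175,130,0,0,0,1.02,0,-205,152,0,0,0,1.19,0,-228,170,0,0,0,1.33,0,-240,179,0,0,0,1.44,0,-244,182,0,0,0,1.477,0])

```text
clock: 8.9
eef_pos: [520.5, -45.9, 58.7]
tool_rot: [3.14, 0.001, -0.366]
force: [-0.5, 1.5, -1.1]
width: 14.3
gripper_force: 58.6
```

```bash
python3 - <<'E'
from h import *
d(tr(-28,0,60,-.363),tr(-28,0,5,-.363))
for n in CI:
  s=get_image(n).astype(int);g=s[:,:,1]-s[:,:,[0,2]].max(2)
  p=proj(n,[521,-44.5,100])[0];x,y=p.astype(int);w=g[y-25:y+26,x-25:x+26];yy,xx=np.nonzero(w>15)
  print(n,p,w.max(),len(xx), (xx.mean()+x-25,yy.mean()+y-25,yy.min()+y-25,yy.max()+y-25,xx.min()+x-25,xx.max()+x-25) if len(xx) else 0)
E
```

```text
[ 0.1 -1.6 -1.3] [ 0.001  0.001 -0.003]
[ 0.2 -1.6 53.7] [ 0.001  0.001 -0.003]
8.9 [520.5 -45.9  58.7] [ 3.14e+00  1.00e-03 -3.66e-01] [-0.5  1.5 -1.1] 14.3
scene [308.97233623 257.14453896] 35 55 (np.float64(310.8727272727273), np.float64(258.5090909090909), np.int64(252), np.int64(265), np.int64(308), np.int64(313))
top [369.66200631 234.31901249] 4 0 0
```

```bash
python3 - <<'E'
from h import *
s=read_state();p=s["eef_pos"];print(p)
B=[[x,y,z] for z in(p[2]+25.7,p[2]+37) for x in(8,) for y in(-8,8)]+[[-8,-8,p[2]+25.7]]
print(proj("scene",place((p[0],p[1],-.366),B)).round(1).tolist())
g=get_image("scene").astype(int)[246:272,302:320];print((g[:,:,1]-g[:,:,[0,2]].max(2)))
E
```

```text
[520.60285614 -44.77218501  58.91581719]
[[308.3, 265.9], [314.1, 262.5], [308.2, 262.2], [314.0, 258.8], [303.7, 261.8]]
[[ -6  -3  -5  -3   0  -5  -2  -3  -4   3  -3  -2  -4   0  -3  -2  -4  -7]
 [ -4  -5  -4  -2  -3  -4  -4  -1  -2  -4  -4  -3  -1   0   1  -2  -8  -8]
 [ -2   2  -3  -2   1  -3   1   1  -3  -5  -1  -5  -3  -3  -3  -1  -6  -7]
 [ -2  -5  -4  -6  -2  -3  -3   1   0   3   0  -4  -4  -6  -1  -2  -8  -8]
 [ -3  -7  -1   0   0   0  -2   2   2   3   1  -1   0  -4  -4  -3  -6  -9]
 [ -3   1  -2  -3  -1  -3   0   6  17  15   8   1  -2   0  -2  -2  -5  -8]
 [ -3   0  -5  -1  -4  -3   2  14  21  24  20  10   1  -5   0  -1  -6  -5]
 [ -2  -3  -7   1  -2  -1   0  15  28  30  25  17   3   0  -4  -4  -7 -10]
 [ -4  -5  -1  -4  -3   1   0  13  30  38  30  24  15   1  -2  -7  -7  -9]
 [ -2   0  -1  -4  -2   0  -1  14  27  36  33  28  14   0  -1  -5  -6  -5]
 [ -1  -4  -5   0  -3  -1   0  11  29  34  33  26  15   3  -2  -7  -8  -8]
 [ -4  -6  -2  -2  -1  -2   4  13  22  31  33  26  13  -4  -6  -9  -7 -10]
 [ -3  -2   0   1  -2  -2   3  13  22  29  29  24  10  -3  -5  -7  -8  -8]
 [ 
[... 272 characters left out ...]
  7  -5  -7  -8  -9  -9]
 [-21  -8  -3  -1   4  15  19  29  26  23  16   9  -1  -7  -6  -8  -8  -9]
 [-26  -7  -6   3   6  14  20  27  18  12   7  -1  -3  -7  -7  -9  -7  -7]
 [-19  -9  -3  -5   0   6  11  17  11   5  -2  -5 -10  -9  -8  -8  -6  -7]
 [-10  -4  -4  -7  -4  -2   7   7   1  -3  -5  -6  -7  -7  -9  -9  -5  -8]
 [ -8  -4  -6  -5  -1  -2   2  -2  -3  -2  -3  -5  -6  -8  -7  -8  -5  -9]
 [-10  -7  -7  -3  -4  -4  -4  -3  -1  -3  -2  -5  -6  -8  -8 -11 -10  -7]
 [ -7  -7  -7  -7  -4  -4  -3  -6  -2  -2  -2  -4  -6  -5  -5  -8  -6  -5]
 [ -6  -7  -6  -8  -6  -7  -4  -6  -5  -7  -7  -2  -5  -3  -5  -8  -9  -7]
 [ -6  -6  -3  -7  -7  -3  -5  -5  -2  -6  -4  -5  -4  -5  -7  -8  -8  -8]]
```

```bash
python3 - <<'E'
from h import *
for z in(86,105,125):
  for a,b in((38,42.5),(42.5,38)):
    u=proj("scene",place((465.4,254.6,1.11),[[i*a,j*b,z] for i,j in((1,1),(1,-1),(-1,-1),(-1,1))]))
    print(z,a,((u-[310,150]+.5)*8).round().tolist())
E
```

```text
86 38 [[342.0, 134.0], [503.0, 269.0], [306.0, 356.0], [148.0, 216.0]]
86 42.5 [[361.0, 136.0], [506.0, 257.0], [285.0, 354.0], [144.0, 228.0]]
105 38 [[344.0, 86.0], [506.0, 221.0], [307.0, 308.0], [148.0, 168.0]]
105 42.5 [[363.0, 88.0], [509.0, 208.0], [287.0, 305.0], [144.0, 180.0]]
125 38 [[345.0, 35.0], [510.0, 169.0], [309.0, 255.0], [148.0, 116.0]]
125 42.5 [[365.0, 37.0], [512.0, 156.0], [288.0, 253.0], [144.0, 128.0]]
```

play_rows(deltas=[0,0,10,0,0,0,0,0,0,25,0,0,0,0,0,0,40,0,0,0,0,0,0,53,0,0,0,0,0,0,61,0,0,0,0,0,0,63,0,0,0,0,0,0,63,0,0,0,0])

```text
clock: 9.93
eef_pos: [521.2, -44.8, -3.4]
tool_rot: [-3.142, -0.0, -0.363]
force: [0.1, -0.2, -0.4]
width: 14.5
gripper_force: 58.6
```

```bash
python3 - <<'E'
from h import *
d(tr(-28,0,-16.7,-.363))
for n,b in(("scene",(280,245,330,300)),):
  s=get_image(n)[b[1]:b[3],b[0]:b[2],::-1];o=cv2.resize(s,None,fx=11,fy=11,interpolation=cv2.INTER_CUBIC)
p=read_state()["eef_pos"]
B=[[x,y,p[2]+25.7] for x,y in((8,-8),(8,8),(-8,-8))]
C=[[-28+x,y,z] for z in(15,) for x,y in((13.5,-13.5),(13.5,13.5),(-13.5,-13.5),(-13.5,13.5))]
q=np.r_[proj("scene",place((p[0],p[1],-.366),B))];q2=proj("scene",place(TR,C))
for u,c in [(u,(0,0,255)) for u in q]+[(u,(255,0,0)) for u in q2]: cv2.circle(o,tuple(int(v) for v in (u-b[:2]+.5)*11),3,c,-1)
cv2.imwrite("pics/c8.png",o)
E
```

```text
[-0.2 -0.3 13.3] [-0. -0. -0.]
9.925 [521.2 -44.8  -3.4] [-3.142 -0.    -0.363] [ 0.1 -0.2 -0.4] 14.5
```

View pics/c8.png

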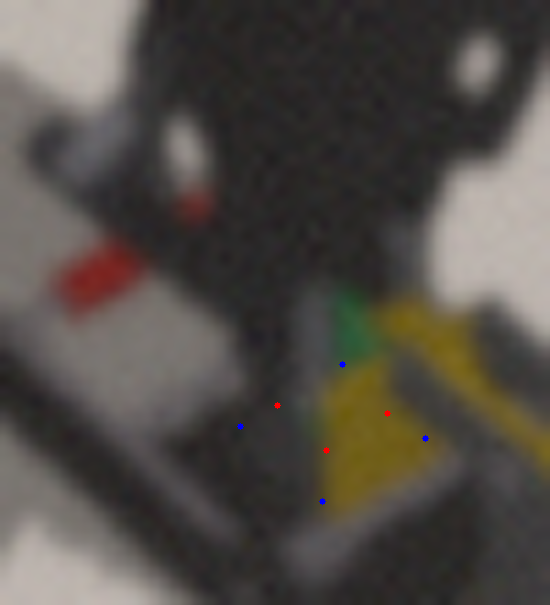

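The last view shows the lure's +x face (355,330) just behind the yellow paddle (380,420), lined up over the cup. I'll lower gently while watching the force.

play_rows(deltas=[0,0,3,0,0,0,0,0,0,6,0,0,0,0,0,0,8,0,0,0,0,0,0,9,0,0,0,0,0,0,9,0,0,0,0])

```text
clock: 10.6
eef_pos: [521.0, -44.8, -12.6]
tool_rot: [3.142, 0.0, -0.363]
force: [-0.2, -0.4, 1.2]
width: 14.3
gripper_force: 58.6
```

play_rows(deltas=[0,0,1,0,0,0,0,0,0,2,0,0,0,0,0,0,3,0,0,0,0,0,0,3,0,0,0,0])

```text
clock: 11.1
eef_pos: [521.0, -44.8, -15.6]
tool_rot: [3.142, 0.0, -0.363]
force: [0.5, -0.4, 0.0]
width: 14.2
gripper_force: 58.6
```

```bash
python3 -c "
from h import *
d(tr(-28,0,-16.7,-.363))"
```

```text
[-0.  -0.3  1.1] [ 0.  0. -0.]
11.1 [521.  -44.8 -15.6] [ 3.142  0.    -0.363] [ 0.5 -0.4  0. ] 14.2
```

play_rows(deltas=[0,0,0.6,0,0,0,0,0,0,1.2,0,0,0,0,0,0,1.2,0,0,0,0])

```text
clock: 11.48
eef_pos: [521.1, -44.7, -16.7]
tool_rot: [-3.142, -0.0, -0.363]
force: [-0.7, 0.2, -0.3]
width: 14.1
gripper_force: 58.6
```

play_rows(deltas=[0,0,0.5,0,0,0,0,0,0,1,0,0,0,0,0,0,1,0,0,0,0])

```text
clock: 11.85
eef_pos: [521.1, -44.7, -16.8]
tool_rot: [-3.141, -0.0, -0.363]
force: [-2.1, -0.2, 10.0]
width: 14.2
gripper_force: 59.8
```

play_rows(deltas=[0,0,-0.7,0,0,0,0.0,0,0,-0.7,0,0,0,0.2,0,0,-0.7,0,0,0,0.25,0,0,-0.7,0,0,0,0.28,0,0,-0.7,0,0,0,0.28,0,0,-0.7,0,0,0,0.28])

```text
clock: 12.6
eef_pos: [521.1, -44.8, -17.0]
tool_rot: [3.142, 0.0, -0.363]
force: [0.4, -0.1, 0.7]
width: 24.0
gripper_force: 0.0
```

play_rows(deltas=[0,0,-4,0,0,0,0.28,0,0,-10,0,0,0,0.28,0,0,-20,0,0,0,0.28,0,0,-35,0,0,0,0.28,0,0,-55,0,0,0,0.28,0,0,-75,0,0,0,0.28,0,0,-85,0,0,0,0.28,0,0,-85,0,0,0,0.28])

```text
clock: 13.6
eef_pos: [521.7, -44.7, 69.0]
tool_rot: [-3.141, -0.002, -0.363]
force: [-0.0, 0.2, 0.7]
width: 24.1
gripper_force: 0.0
```

```bash
python3 - <<'E'
from h import *
for n in CI:
  s=get_image(n).astype(int);g=s[:,:,1]-s[:,:,[0,2]].max(2)
  B=place((521.1,-44.5,-.363),[[x,y,z] for z in(9,35) for x in(-8,8) for y in(-8,8)]);u=proj(n,B)
  p=u.mean(0);x,y=p.astype(int);w=g[y-20:y+21,x-20:x+21];yy,xx=np.nonzero(w>14)
  print(n,"pred",u.min(0).round(1),u.max(0).round(1),"top",u[4:].mean(0).round(1),"max",w.max(),len(xx),[v for v in (xx.min()+x-20,yy.min()+y-20,xx.max()+x-20,yy.max()+y-20,xx.mean()+x-20,yy.mean()+y-20)] if len(xx) else 0)
d(tr(-88,0,70,1.208),tr(-88,0,-30,1.208))
E
```

```text
scene pred [304.5 274.1] [314.8 289.4] top [309.6 277.8] max 38 44 [np.int64(306), np.int64(275), np.int64(312), np.int64(286), np.float64(308.20454545454544), np.float64(279.90909090909093)]
top pred [361.9 232.3] [372.1 242.6] top [367.4 237. ] max 3 0 0
[-59.7  -0.3  -2.2] [-0.     0.    -1.571]
[-59.7  -0.3  97.8] [-0.     0.    -1.571]
13.7 [520.8 -44.6  67.8] [ 3.142  0.    -0.363] [ 0.  -0.5 -0.3] 24.1
```

play_rows(deltas=[-5,0,0,0,0,-0.15,0.32,-12,0,0,0,0,-0.33,0.32,-20,0,0,0,0,-0.51,0.32,-28,0,0,0,0,-0.69,0.32,-36,0,0,0,0,-0.87,0.32,-44,0,0,0,0,-1.05,0.32,-51,0,0,0,0,-1.23,0.32,-57,0,0,0,0,-1.41,0.32,-60,0,0,0,0,-1.55,0.32,-61,0,0,0,0,-1.571,0.32])

```text
clock: 14.95
eef_pos: [463.3, -23.1, 67.4]
tool_rot: [-3.14, -0.0, 1.207]
force: [-0.2, -0.4, -0.3]
width: 27.5
gripper_force: 0.0
```

```bash
python3 - <<'E'
from h import *
s=get_image("scene")
d(tr(-89,0,10,1.208),tr(-89,0,-30,1.208))
E
```

```text
[ 0.5  0.6 57.5] [-0.001  0.    -0.001]
[ 0.5  0.7 97.5] [-0.001  0.    -0.001]
15.0 [463.4 -23.1  67.5] [-3.14   0.     1.207] [-0.5 -0.7  0.7] 27.2
```

play_rows(deltas=[0.5,0.5,12,0,0,0,0.32,0.5,0.5,30,0,0,0,0.32,0.5,0.5,50,0,0,0,0.32,0.5,0.5,65,0,0,0,0.32,0.5,0.5,73,0,0,0,0.32,0.5,0.5,77,0,0,0,0.32,0.5,0.5,81,0,0,0,0.32,0.5,0.5,83,0,0,0,0.32])

```text
clock: 16.0
eef_pos: [464.9, -22.8, -14.9]
tool_rot: [3.141, -0.0, 1.208]
force: [0.5, 0.0, 0.2]
width: 27.4
gripper_force: 0.0
```

```bash
python3 - <<'E'
from h import *
d(tr(-89,0,-30,1.208))
s=get_image("scene").astype(int)
u=proj("scene",place(TR,[[-88,-22,22],[-88,22,22],[-78,0,22],[-98,0,22]]));print(u.round(1))
r=s[260:280,280:308];print(((r[:,:,0]-r[:,:,1:].max(2))>25).astype(int).sum(),"red");print('\n'.join(''.join('R' if a[0]-max(a[1:])>25 else '#' if max(a)<62 else '.' for a in row) for row in r))
E
```

```text
[-0.3 -0.8 15.1] [ 0.001 -0.    -0.   ]
16.0 [464.9 -22.8 -14.9] [ 3.141 -0.     1.208] [0.5 0.  0.2] 27.4
[[285.7 271.5]
 [300.8 262.6]
 [296.  269.4]
 [290.6 264.6]]
51 red
......#####################.
......#####..#############..
......###.......##########..
................##########..
.................##########.
............R....###########
..........RRRR...###########
........RRRRRR...######..###
.......RRRRRRR...#####.....#
.....RRRRRRRRR...###........
.....RRRRRRRR...............
.....RRRRRRR................
.....RRRRRR.................
......RRR...................
............................
............................
............................
##..........................
##..........................
###.....................#...
```

play_rows(deltas=[0,-0.5,4,0,0,0,0.32,0,-0.5,8,0,0,0,0.32,0,-0.5,12,0,0,0,0.32,0,-0.5,14,0,0,0,0.32,0,-0.5,14,0,0,0,0.32])

```text
clock: 16.68
eef_pos: [464.2, -22.7, -29.1]
tool_rot: [-3.141, -0.0, 1.208]
force: [0.2, -0.2, 0.4]
width: 27.2
gripper_force: 0.0
```

Clear of everything. Closing on the sleeve.

play_rows(deltas=[0,0,0,0,0,0,0.2,0,0,0,0,0,0,0.1,0,0,0,0,0,0,0,0,0,0,0,0,0,0,0,0,0,0,0,0,0])

```text
clock: 17.3
eef_pos: [464.4, -22.6, -28.7]
tool_rot: [3.141, -0.0, 1.208]
force: [-0.4, -0.1, 5.2]
width: 9.3
gripper_force: 59.4
```

```bash
python3 - <<'E'
from h import *
d(tr(-88,0,-29,1.208))
E
```

```text
[-0.3  0.8  0.3] [ 0. -0. -0.]
17.3 [464.4 -22.6 -28.7] [ 3.141 -0.     1.208] [-0.4 -0.1  5.2] 9.3
```

play_rows(deltas=[0,0.1,-4.4,0,0,0,0,0,0.7,-11.4,0,0,0,0,0,2.3,-20.1,0,0,0,0,0,4.7,-28.5,0,0,0,0,0,8,-36.7,0,0,0,0,0,12.1,-44.5,0,0,0,0,0,16.9,-51.8,0,0,0,0,0,22.4,-58.7,0,0,0,0,0,26.7,-63.1,0,0,0,0,0,26.7,-63.1,0,0,0,0])

```text
clock: 18.55
eef_pos: [485.2, -30.8, 34.3]
tool_rot: [-3.135, 0.002, 1.209]
force: [-9.1, 6.1, -2.0]
width: 9.1
gripper_force: 58.8
```

```bash
cat >> h.py <<'E'
def bar():
    s=read_state();c,sn=np.cos(-.363),np.sin(-.363);e=s["eef_pos"]
    r=np.array([464.4,-22.6,-28.7]);v=e-r;X=v[0]*c+v[1]*sn-88;Z=v[2]
    th=np.arctan2(Z,-X);f=s["force"];fx=f[0]*c+f[1]*sn;fz=f[2]
    t=np.array([np.sin(th),np.cos(th)]);rad=np.array([-np.cos(th),np.sin(th)])
    print("th %.3f r %.1f lat %.1f | tang %.1f rad %.1f lat %.1f | w %.1f t %.2f"%(th,np.hypot(X,Z),-v[0]*sn+v[1]*c,t@[fx,fz],rad@[fx,fz],-f[0]*sn+f[1]*c,s["width"],s["clock"]),e.round(1),s["tool_rot"].round(3))
E
python3 -c "
from h import *
bar()"
```

```text
th 0.764 r 91.0 lat -0.2 | tang -8.8 rad 6.3 lat 2.5 | w 9.1 t 18.55 [485.2 -30.8  34.3] [-3.135e+00  2.000e-03  1.209e+00]
```

play_rows(deltas=[0,0,0,0,0,0,0,0,0,0,0,0,0,0])

```text
clock: 18.8
eef_pos: [485.0, -30.7, 34.1]
tool_rot: [-3.135, 0.002, 1.209]
force: [-9.1, 6.7, -1.3]
width: 9.1
gripper_force: 58.8
```

```bash
python3 -c "
from h import *
bar()"
```

```text
th 0.762 r 91.0 lat -0.2 | tang -8.4 rad 6.9 lat 3.0 | w 9.1 t 18.80 [485.  -30.7  34.1] [-3.135e+00  2.000e-03  1.209e+00]
```

```bash
python3 - <<'E'
from h import *
print(read_state()["qpos"].round(3))
for th in(.70,.724,.76,.8): 
  P=place(TR,[[-88*np.cos(th),y,20+88*np.sin(th)] for y in(-22,-16,16,22)])
  print(th,proj("scene",P).round(1).tolist(),proj("top",P).round(1).tolist())
s=get_image("scene").astype(int);r=s[220:262,285:325];m=(r[:,:,0]-r[:,:,1:].max(2))>22
for a in range(42):
  x=np.flatnonzero(m[a]);
  if len(x): print(a+220,(x+285).tolist())
E
```

```text
[ 0.242  0.684 -0.35   2.086  0.507  0.46  -0.858]
0.7 [[290.2, 259.5], [292.4, 258.3], [303.7, 251.7], [305.8, 250.5]] [[371.9, 256.3], [369.3, 255.3], [355.1, 249.8], [352.5, 248.8]]
0.724 [[290.6, 259.3], [292.8, 258.1], [304.1, 251.5], [306.2, 250.3]] [[372.2, 255.6], [369.5, 254.6], [355.4, 249.2], [352.7, 248.1]]
0.76 [[291.2, 259.1], [293.3, 257.9], [304.7, 251.3], [306.8, 250.1]] [[372.6, 254.6], [370.0, 253.6], [355.8, 248.1], [353.2, 247.1]]
0.8 [[291.8, 258.9], [294.0, 257.7], [305.3, 251.1], [307.5, 249.9]] [[373.2, 253.5], [370.5, 252.4], [356.3, 247.0], [353.6, 245.9]]
251 [306]
253 [294, 295]
254 [293, 294, 295, 296]
255 [292, 293, 294, 295, 296]
256 [291, 292, 293, 294, 295, 296]
257 [290, 291, 292, 293, 294, 295, 296]
258 [289, 290, 291, 292, 293, 294, 295, 296]
259 [290, 291, 292, 293, 294, 295]
260 [291, 292, 293]
```

```bash
cat > th.py <<'E'
from h import *
red=lambda s:cv2.resize(np.clip(s.astype(np.float32)[:,:,0]-s.astype(np.float32)[:,:,1:].max(2),0,None),None,fx=8,fy=8,interpolation=cv2.INTER_CUBIC)
pt=lambda n,x,z,y=-20:proj(n,place(TR,[[x,y,z]]))[0]
for n in ("scene","top"):
  a=red(cv2.imread(f"pics/{n}0.png")[:,:,::-1]);b=red(get_image(n))
  u0=pt(n,-88,20);e0=((u0+.5)*8).astype(int)
  sx=(-1,1)[n=="top"]   # sleeve -y end lies left in scene, right in top
  x0,x1=(e0[0]-32,e0[0]+32);t=a[e0[1]-36:e0[1]+37,x0:x1]
  e1=((pt(n,-60,85)+.5)*8).astype(int);A=b[e1[1]-36-80:e1[1]+37+80,e1[0]-32-80:e1[0]+32+80]
  r=cv2.matchTemplate(A,t,cv2.TM_CCOEFF_NORMED);_,v,_,l=cv2.minMaxLoc(r)
  off=(np.array([e1[0]-112+l[0],e1[1]-116+l[1]])-[x0,e0[1]-36])/8
  print(n,"score %.2f"%v,"moved",off)
  for x,z in((-65.9,78.3),(-65.9,82.8),(-61.3,83.1),(-64,80.4)): print((x,z),(pt(n,x,z)-u0).round(2))
E
python3 th.py
```

```text
scene score 0.99 moved [  4.875 -12.625]
(-65.9, 78.3) [  4.93 -12.72]
(-65.9, 82.8) [  4.85 -14.17]
(-61.3, 83.1) [  6.13 -13.13]
(-64, 80.4) [  5.42 -12.93]
top score 0.65 moved [ -3.125 -13.875]
(-65.9, 78.3) [  5.67 -10.72]
(-65.9, 82.8) [  5.84 -10.83]
(-61.3, 83.1) [  6.63 -12.88]
(-64, 80.4) [  6.07 -11.61]
```

The matched sleeve position confirms it has rolled about 4.5 mm towards the fingertips as it turned. Continuing would risk losing it, so I'll lower the bar back to rest and regrip deeper.

play_rows(deltas=[0,-8.8,5.9,0,0,0,0,0,-13.7,13.8,0,0,0,0,0,-17.9,22.1,0,0,0,0,0,-21.4,30.8,0,0,0,0,0,-24,39.8,0,0,0,0,0,-25.7,49,0,0,0,0,0,-26.5,56.5,0,0,0,0,0,-26.7,61,0,0,0,0,0,-26.7,62.8,0,0,0,0,0,-26.7,62.8,0,0,0,0])

```text
clock: 20.2
eef_pos: [464.5, -22.7, -28.3]
tool_rot: [3.141, -0.0, 1.208]
force: [-1.8, 1.3, 1.4]
width: 9.2
gripper_force: 64.9
```

```bash
python3 -c "
from h import *
bar()"; sed -i 's/((pt(n,-60,85)+.5)\*8)/((pt(n,-88*np.cos(T),20+88*np.sin(T))+.5)*8)/; s/^for n in ("scene","top")/import sys;T=float(sys.argv[1])\nfor n in ("scene",)/; s/^  for x,z in.*/  k=min(np.arange(-.1,2,.005),key=lambda a:np.linalg.norm(pt(n,-88*np.cos(a),20+88*np.sin(a))-u0-off));print("theta",k,(pt(n,-88*np.cos(k),20+88*np.sin(k))-u0-off).round(2))/' th.py; python3 th.py 0
```

```text
th 0.004 r 87.9 lat -0.0 | tang 1.4 rad 2.2 lat 0.6 | w 9.2 t 20.20 [464.5 -22.7 -28.3] [ 3.141 -0.     1.208]
scene score 0.99 moved [-0.125  0.   ]
theta 8.326672684688674e-17 [0.12 0.  ]
```

play_rows(deltas=[0,0,0,0,0,0,0.15,0,0,0,0,0,0,0.25,0,0,0,0,0,0,0.25,0,0,2,0,0,0,0.25,0,0,4,0,0,0,0.25,0,0,5,0,0,0,0.25,0,0,5,0,0,0,0.25])

```text
clock: 21.12
eef_pos: [464.1, -22.6, -33.8]
tool_rot: [-3.141, 0.0, 1.208]
force: [-0.5, -0.3, 0.7]
width: 21.1
gripper_force: 0.0
```

play_rows(deltas=[0,0,0.8,0,0,0,0.25,0,0,1.6,0,0,0,0.25,0,0,1.6,0,0,0,0.25])

```text
clock: 21.5
eef_pos: [464.2, -22.6, -35.3]
tool_rot: [-3.142, 0.0, 1.208]
force: [0.0, 0.5, 0.4]
width: 21.2
gripper_force: 0.0
```

play_rows(deltas=[0,0,0.8,0,0,0,0.25,0,0,1.6,0,0,0,0.25,0,0,1.6,0,0,0,0.25])

```text
clock: 21.88
eef_pos: [464.2, -22.6, -37.0]
tool_rot: [-3.141, 0.0, 1.208]
force: [-0.5, 0.7, 0.1]
width: 21.2
gripper_force: 0.0
```

play_rows(deltas=[0,0,0.8,0,0,0,0.25,0,0,1.6,0,0,0,0.25,0,0,1.6,0,0,0,0.25])

```text
clock: 22.25
eef_pos: [464.2, -22.6, -38.5]
tool_rot: [-3.141, -0.0, 1.208]
force: [-0.9, 0.1, 0.3]
width: 20.9
gripper_force: 0.0
```

play_rows(deltas=[0,0,0,0,0,0,0.15,0,0,0,0,0,0,0.08,0,0,0,0,0,0,0,0,0,0,0,0,0,0,0,0,0,0,0,0,0])

```text
clock: 22.88
eef_pos: [464.4, -22.6, -38.3]
tool_rot: [3.141, -0.0, 1.208]
force: [-0.1, -0.3, 5.9]
width: 10.1
gripper_force: 59.7
```

```bash
sed -i 's/464.4,-22.6,-28.7/464.2,-22.6,-38.4/' h.py; python3 -c "
from h import *
bar()"; python3 th.py 0
```

```text
th 0.001 r 87.8 lat 0.1 | tang 5.9 rad -0.0 lat -0.3 | w 10.1 t 22.88 [464.4 -22.6 -38.3] [ 3.141 -0.     1.208]
scene score 0.99 moved [-0.125  0.   ]
theta 8.326672684688674e-17 [0.12 0.  ]
```

play_rows(deltas=[0,0.2,-5.6,0,0,0,0,0,1.1,-15,0,0,0,0,0,3,-24.2,0,0,0,0,0,5.6,-33.2,0,0,0,0,0,9.1,-41.8,0,0,0,0,0,13.4,-50.1,0,0,0,0,0,18.5,-57.9,0,0,0,0,0,24.2,-65.2,0,0,0,0,0,29.9,-71.2,0,0,0,0,0,29.9,-71.2,0,0,0,0])

```text
clock: 24.18
eef_pos: [492.5, -33.3, 33.2]
tool_rot: [3.141, -0.0, 1.208]
force: [1.5, 1.6, -9.3]
width: 9.9
gripper_force: 58.7
```

```bash
python3 -c "
from h import *
bar();print(read_state()['qpos'].round(2))"; python3 th.py .85
```

```text
th 0.892 r 92.0 lat 0.0 | tang -5.2 rad -7.8 lat 2.0 | w 9.9 t 24.18 [492.5 -33.3  33.2] [ 3.141 -0.     1.208]
[ 0.31  0.7  -0.44  2.07  0.62  0.5  -0.97]
scene score 0.99 moved [  6.875 -13.25 ]
theta 0.8450000000000009 [ 0.02 -0.04]
```

play_rows(deltas=[0,6.9,-5.1,0,0,0,0,0,14.3,-10.4,0,0,0,0,0,22.2,-14.9,0,0,0,0,0,30.4,-18.6,0,0,0,0,0,37.2,-21,0,0,0,0,0,41.4,-22.1,0,0,0,0,0,41.4,-22.1,0,0,0,0])

```text
clock: 25.1
eef_pos: [527.4, -46.7, 54.9]
tool_rot: [-3.135, 0.002, 1.208]
force: [-7.7, 6.1, -2.4]
width: 9.7
gripper_force: 58.6
```

```bash
python3 -c "
from h import *
bar()"; python3 th.py 1.36
```

```text
th 1.355 r 95.5 lat -0.1 | tang -9.7 rad -0.3 lat 2.9 | w 9.7 t 25.10 [527.4 -46.7  54.9] [-3.135e+00  2.000e-03  1.208e+00]
scene score 0.99 moved [17.5   -9.875]
theta 1.3400000000000012 [ 0.1  -0.23]
```

```bash
sed -i 's/print("th %.3f/print("thx %.3f fx %.1f "%(np.arccos(-X\/88) if abs(X)<88 else 0,fx),"th %.3f/' h.py; python3 -c "
from h import *
bar()"
```

```text
thx 1.336 fx -8.6  th 1.354 r 95.5 lat -0.1 | tang -9.1 rad -1.3 lat 3.6 | w 9.3 t 25.15 [527.3 -46.6  54.9] [-3.135e+00  2.000e-03  1.209e+00]
```

play_rows(deltas=[0,1.7,-0.4,0,0,0,0,0,3.5,-0.8,0,0,0,0,0,5.2,-1.2,0,0,0,0,0,7,-1.5,0,0,0,0,0,7,-1.5,0,0,0,0])

```text
clock: 25.78
eef_pos: [533.6, -49.0, 56.7]
tool_rot: [-3.135, 0.002, 1.209]
force: [-9.2, 6.0, 1.5]
width: 9.6
gripper_force: 58.6
```

```bash
python3 -c "
from h import *
bar()"; python3 th.py 1.42
```

```text
thx 1.413 fx -10.7  th 1.427 r 96.1 lat -0.1 | tang -10.4 rad 3.0 lat 2.4 | w 9.6 t 25.77 [533.6 -49.   56.7] [-3.135e+00  2.000e-03  1.209e+00]
scene score 0.99 moved [19.25 -8.75]
theta 1.4100000000000013 [ 0.11 -0.19]
```

play_rows(deltas=[0,1.1,-0.1,0,0,0,0,0,2.2,-0.2,0,0,0,0,0,3.3,-0.3,0,0,0,0,0,4.4,-0.4,0,0,0,0,0,4.4,-0.4,0,0,0,0])

```text
clock: 26.45
eef_pos: [536.5, -50.1, 57.1]
tool_rot: [-3.133, 0.003, 1.209]
force: [-11.1, 6.7, 3.5]
width: 9.4
gripper_force: 58.9
```

```bash
python3 -c "
from h import *
bar()"
```

```text
thx 1.449 fx -12.8  th 1.459 r 96.1 lat -0.1 | tang -12.3 rad 4.9 lat 2.3 | w 9.4 t 26.45 [536.5 -50.1  57.1] [-3.133e+00  3.000e-03  1.209e+00]
```

play_rows(deltas=[0,0.8,0,0,0,0,0,0,1.6,0,0,0,0,0,0,2.4,0,0,0,0,0,0,2.4,0,0,0,0,0])

```text
clock: 26.95
eef_pos: [538.0, -50.7, 57.3]
tool_rot: [-3.132, 0.003, 1.209]
force: [-13.2, 6.3, 7.0]
width: 9.4
gripper_force: 59.2
```

```bash
python3 -c "
from h import *
bar()"; python3 th.py 1.46
```

```text
thx 1.468 fx -14.6  th 1.477 r 96.1 lat -0.1 | tang -13.9 rad 8.3 lat 1.2 | w 9.4 t 26.95 [538.  -50.7  57.3] [-3.132e+00  3.000e-03  1.209e+00]
scene score 0.98 moved [20.875 -7.625]
theta 1.4750000000000014 [ 0.15 -0.1 ]
```

play_rows(deltas=[0,0,-0.8,0,0,0,0,0,0,-1.6,0,0,0,0,0,0,-1.6,0,0,0,0])

```text
clock: 27.38
eef_pos: [537.8, -50.7, 57.4]
tool_rot: [-3.131, 0.002, 1.209]
force: [-9.8, 8.1, -5.9]
width: 9.5
gripper_force: 58.8
```

```bash
python3 -c "
from h import *
bar();print(read_state()['torque'])"; python3 th.py 1.46
```

```text
thx 1.466 fx -12.1  th 1.475 r 96.2 lat -0.1 | tang -12.6 rad -4.7 lat 4.0 | w 9.5 t 27.38 [537.8 -50.7  57.4] [-3.131e+00  2.000e-03  1.209e+00]
[1.82928764 2.2729412  0.05900945]
scene score 0.98 moved [20.625 -7.75 ]
theta 1.4650000000000012 [ 0.15 -0.17]
```

play_rows(deltas=[0,1,0.4,0,0,0,0,0,2,0.4,0,0,0,0,0,3,0.4,0,0,0,0,0,3,0.4,0,0,0,0])

```text
clock: 27.92
eef_pos: [542.1, -52.2, 58.2]
tool_rot: [-3.134, 0.002, 1.209]
force: [-9.3, 6.1, 2.1]
width: 9.5
gripper_force: 58.8
```

```bash
python3 -c "
from h import *
bar()"; python3 th.py 1.5
```

```text
thx 1.518 fx -10.8  th 1.522 r 96.7 lat -0.1 | tang -10.7 rad 2.6 lat 2.5 | w 9.5 t 27.93 [542.1 -52.2  58.2] [-3.134e+00  2.000e-03  1.209e+00]
scene score 0.99 moved [22.125 -6.75 ]
theta 1.5200000000000014 [ 0.07 -0.04]
```

play_rows(deltas=[0,0.7,0,0,0,0,0,0,1.4,0,0,0,0,0,0,1.4,0,0,0,0,0])

```text
clock: 28.35
eef_pos: [543.3, -52.7, 58.2]
tool_rot: [-3.134, 0.002, 1.209]
force: [-9.7, 6.4, 2.0]
width: 9.8
gripper_force: 58.9
```

```bash
python3 -c "
from h import *
bar()"; python3 th.py 1.5
```

```text
thx 1.533 fx -11.4  th 1.536 r 96.7 lat -0.1 | tang -11.3 rad 2.4 lat 2.6 | w 9.8 t 28.35 [543.3 -52.7  58.2] [-3.134e+00  2.000e-03  1.209e+00]
scene score 0.99 moved [22.5 -6.5]
theta 1.5300000000000014 [-0.04 -0.08]
```

play_rows(deltas=[0,0.8,0,0,0,0,0,0,1.6,0,0,0,0,0,0,1.6,0,0,0,0,0])

```text
clock: 28.78
eef_pos: [544.5, -53.2, 58.3]
tool_rot: [-3.133, 0.002, 1.209]
force: [-11.1, 6.4, 3.2]
width: 9.7
gripper_force: 59.0
```

```bash
python3 -c "
from h import *
bar()"
```

```text
thx 1.547 fx -12.6  th 1.549 r 96.7 lat -0.1 | tang -12.6 rad 3.5 lat 2.1 | w 9.7 t 28.77 [544.5 -53.2  58.3] [-3.133e+00  2.000e-03  1.209e+00]
```

play_rows(deltas=[0,0.7,0,0,0,0,0,0,1.4,0,0,0,0,0,0,1.4,0,0,0,0,0])

```text
clock: 29.15
eef_pos: [545.5, -53.5, 58.3]
tool_rot: [-3.132, 0.003, 1.209]
force: [-10.2, 7.1, 4.2]
width: 9.5
gripper_force: 59.1
```

```bash
python3 -c "
from h import *
bar()"; python3 th.py 1.55
```

```text
thx 1.559 fx -12.1  th 1.560 r 96.7 lat -0.1 | tang -12.1 rad 4.3 lat 3.1 | w 9.5 t 29.15 [545.5 -53.5  58.3] [-3.132e+00  3.000e-03  1.209e+00]
scene score 0.99 moved [23.25  -5.875]
theta 1.5600000000000014 [-0.   -0.04]
```

play_rows(deltas=[0,0.9,-0.3,0,0,0,0,0,1.8,-0.4,0,0,0,0,0,2.7,-0.5,0,0,0,0,0,3.6,-0.5,0,0,0,0,0,3.6,-0.5,0,0,0,0])

```text
clock: 29.82
eef_pos: [550.0, -55.2, 58.8]
tool_rot: [-3.134, 0.002, 1.209]
force: [-9.4, 5.2, 1.3]
width: 9.5
gripper_force: 58.8
```

```bash
sed -i 's/np.arccos(-X\/88) if abs(X)<88 else 0/np.pi\/2+np.arcsin(X\/88)/' h.py; python3 -c "
from h import *
bar()"
```

```text
thx 1.614 fx -10.6  th 1.610 r 97.3 lat 0.0 | tang -10.6 rad 0.8 lat 1.5 | w 9.5 t 29.82 [550.  -55.2  58.8] [-3.134e+00  2.000e-03  1.209e+00]
```

play_rows(deltas=[0,0.9,0,0,0,0,0,0,1.8,-0.1,0,0,0,0,0,2.7,-0.2,0,0,0,0,0,3.6,-0.2,0,0,0,0,0,3.6,-0.2,0,0,0,0])

```text
clock: 30.45
eef_pos: [552.3, -56.1, 58.6]
tool_rot: [-3.132, 0.002, 1.209]
force: [-10.2, 6.2, 1.2]
width: 9.4
gripper_force: 58.7
```

```bash
python3 -c "
from h import *
bar()"; python3 th.py 1.64
```

```text
thx 1.642 fx -11.7  th 1.636 r 97.2 lat -0.0 | tang -11.8 rad 0.4 lat 2.2 | w 9.4 t 30.45 [552.3 -56.1  58.6] [-3.132e+00  2.000e-03  1.209e+00]
scene score 0.99 moved [25.375 -3.75 ]
theta 1.6450000000000014 [ 0.11 -0.13]
```

play_rows(deltas=[0,0.8,0,0,0,0,0,0,1.6,0,0,0,0,0,0,2.4,0,0,0,0,0,0,3.2,0,0,0,0,0,0,3.2,0,0,0,0,0])

```text
clock: 31.12
eef_pos: [554.3, -56.9, 58.4]
tool_rot: [-3.131, 0.003, 1.209]
force: [-10.8, 7.5, 1.0]
width: 9.2
gripper_force: 58.8
```

```bash
python3 -c "
from h import *
bar()"
```

```text
thx 1.666 fx -12.7  th 1.657 r 97.2 lat -0.1 | tang -12.8 rad -0.1 lat 3.2 | w 9.2 t 31.12 [554.3 -56.9  58.4] [-3.131e+00  3.000e-03  1.209e+00]
```

play_rows(deltas=[0,0.8,0.1,0,0,0,0,0,1.6,0.2,0,0,0,0,0,2.4,0.2,0,0,0,0,0,3,0.2,0,0,0,0,0,3,0.2,0,0,0,0])

```text
clock: 31.75
eef_pos: [556.8, -57.9, 58.6]
tool_rot: [-3.13, 0.003, 1.209]
force: [-14.1, 7.0, 4.6]
width: 9.8
gripper_force: 59.4
```

```bash
python3 -c "
from h import *
bar()"; python3 th.py 1.68
```

```text
thx 1.697 fx -15.6  th 1.685 r 97.7 lat -0.1 | tang -16.0 rad 2.8 lat 1.5 | w 9.8 t 31.75 [556.8 -57.9  58.6] [-3.130e+00  3.000e-03  1.209e+00]
scene score 0.98 moved [26.875 -2.25 ]
theta 1.7050000000000014 [ 0.19 -0.07]
```

play_rows(deltas=[0,0.5,0,0,0,0,0,0,1,0,0,0,0,0,0,1,0,0,0,0,0])

```text
clock: 32.17
eef_pos: [557.0, -57.9, 58.6]
tool_rot: [-3.129, 0.003, 1.209]
force: [-14.9, 8.4, 5.6]
width: 9.4
gripper_force: 59.5
```

```bash
python3 -c "
from h import *
bar()"; python3 th.py 1.68
```

```text
thx 1.699 fx -16.9  th 1.687 r 97.7 lat -0.1 | tang -17.4 rad 3.6 lat 2.6 | w 9.4 t 32.17 [557.  -57.9  58.6] [-3.129e+00  3.000e-03  1.209e+00]
scene score 0.98 moved [27.   -2.25]
theta 1.7050000000000014 [ 0.07 -0.07]
```

play_rows(deltas=[0,-1,0,0,0,0,0,0,-2,0,0,0,0,0,0,-3,0,0,0,0,0,0,-4,0,0,0,0,0,0,-5,0,0,0,0,0,0,-6,0,0,0,0,0,0,-7,0,0,0,0,0,0,-7,0,0,0,0])

```text
schema error: expected a multiple of 7 numbers
```

```bash
python3 -c "
from h import *
bar()"; python3 th.py 1.68
```

```text
thx 1.699 fx -17.5  th 1.687 r 97.7 lat -0.1 | tang -18.2 rad 4.8 lat 1.8 | w 9.3 t 32.23 [557.  -57.9  58.6] [-3.129e+00  3.000e-03  1.209e+00]
scene score 0.98 moved [27.    -2.125]
theta 1.7050000000000014 [ 0.07 -0.19]
```

play_rows(deltas=[0,-1,0,0,0,0,0,0,-2,0,0,0,0,0,0,-3,0,0,0,0,0,0,-4,0,0,0,0,0,0,-5,0,0,0,0,0,0,-6,0,0,0,0,0,0,-7,0,0,0,0,0,0,-7,0,0,0,0,0])

```text
clock: 33.28
eef_pos: [555.0, -57.0, 59.0]
tool_rot: [-3.137, 0.001, 1.208]
force: [-7.0, 5.8, -1.0]
width: 9.7
gripper_force: 58.8
```

```bash
python3 -c "
from h import *
bar()"; python3 th.py 1.66
```

```text
thx 1.675 fx -8.6  th 1.665 r 97.8 lat 0.1 | tang -8.4 rad -1.8 lat 3.0 | w 9.7 t 33.27 [555. -57.  59.] [-3.137e+00  1.000e-03  1.208e+00]
scene score 0.99 moved [26.25 -3.  ]
theta 1.6750000000000016 [ 0.03 -0.11]
```

play_rows(deltas=[0,-0.8,0,0,0,0,0,0,-1.6,0,0,0,0,0,0,-2.4,0,0,0,0,0,0,-3.2,0,0,0,0,0,0,-3.2,0,0,0,0,0])

```text
clock: 33.95
eef_pos: [553.2, -56.3, 59.1]
tool_rot: [-3.139, 0.001, 1.208]
force: [-5.6, 4.5, -1.7]
width: 9.6
gripper_force: 58.7
```

```bash
python3 -c "
from h import *
bar()"; python3 th.py 1.66
```

```text
thx 1.652 fx -6.8  th 1.644 r 97.8 lat 0.1 | tang -6.7 rad -2.2 lat 2.2 | w 9.6 t 33.95 [553.2 -56.3  59.1] [-3.139e+00  1.000e-03  1.208e+00]
scene score 0.99 moved [25.625 -3.625]
theta 1.6550000000000016 [ 0.12 -0.  ]
```

play_rows(deltas=[0,-0.7,0,0,0,0,0,0,-1.4,0,0,0,0,0,0,-2,0,0,0,0,0,0,-2,0,0,0,0,0])

```text
clock: 34.5
eef_pos: [553.1, -56.2, 59.1]
tool_rot: [3.141, -0.0, 1.208]
force: [-4.2, 3.5, 3.1]
width: 9.9
gripper_force: 59.3
```

```bash
python3 -c "
from h import *
bar()"; python3 th.py 1.64
```

```text
thx 1.651 fx -5.2  th 1.643 r 97.8 lat 0.2 | tang -5.4 rad 2.7 lat 1.8 | w 9.9 t 34.50 [553.1 -56.2  59.1] [ 3.141 -0.     1.208]
scene score 0.99 moved [25.375 -3.75 ]
theta 1.6450000000000014 [ 0.11 -0.13]
```

play_rows(deltas=[0,-0.7,0.2,0,0,0,0,0,-1.4,0.2,0,0,0,0,0,-2,0.2,0,0,0,0,0,-2,0.2,0,0,0,0])

```text
clock: 35.05
eef_pos: [552.8, -56.1, 59.1]
tool_rot: [3.138, -0.001, 1.207]
force: [-0.9, 2.0, 5.2]
width: 9.5
gripper_force: 59.5
```

```bash
python3 -c "
from h import *
bar()"; python3 th.py 1.64
```

```text
thx 1.647 fx -1.6  th 1.639 r 97.8 lat 0.2 | tang -1.9 rad 5.1 lat 1.5 | w 9.5 t 35.05 [552.8 -56.1  59.1] [ 3.138e+00 -1.000e-03  1.207e+00]
scene score 0.99 moved [25.375 -3.875]
theta 1.6450000000000014 [ 0.11 -0.01]
```

play_rows(deltas=[0,-0.4,-0.5,0,0,0,0,0,-0.4,-0.5,0,0,0,0.1,0,-0.4,-0.5,0,0,0,0.15,0,-0.4,-0.5,0,0,0,0.25,0,-0.4,-0.5,0,0,0,0.35,0,-0.4,-0.5,0,0,0,0.35,0,-0.4,-0.5,0,0,0,0.35])

```text
clock: 35.98
eef_pos: [550.4, -55.4, 58.6]
tool_rot: [-3.141, 0.0, 1.208]
force: [-0.0, 0.1, -0.1]
width: 29.9
gripper_force: 0.0
```

```bash
python3 -c "
from h import *
bar()"; python3 th.py 1.64
```

```text
thx 1.619 fx -0.0  th 1.614 r 97.1 lat -0.1 | tang -0.0 rad -0.1 lat 0.1 | w 29.9 t 35.98 [550.4 -55.4  58.6] [-3.141  0.     1.208]
scene score 0.99 moved [25.125 -4.125]
theta 1.6350000000000016 [ 0.1  -0.01]
```

play_rows(deltas=[0,1.5,-3,0,0,0,0.35,0,2,-10,0,0,0,0.35,0,2,-20,0,0,0,0.35,0,2,-35,0,0,0,0.35,0,2,-55,0,0,0,0.35,0,2,-80,0,0,0,0.35,0,2,-105,0,0,0,0.35,0,2,-120,0,0,0,0.35,0,2,-125,0,0,0,0.35,0,2,-125,0,0,0,0.35])

```text
clock: 37.28
eef_pos: [552.2, -56.2, 183.6]
tool_rot: [-3.141, 0.0, 1.208]
force: [0.0, -0.8, 0.8]
width: 29.7
gripper_force: 0.0
```

```bash
python3 th.py 1.64; python3 - <<'E'
from h import *
s=get_image("scene").astype(int);g=s[:,:,1]-s[:,:,[0,2]].max(2)
w=g[268:300,295:325];yy,xx=np.nonzero(w>14);print(len(xx),xx.min()+295,xx.max()+295,yy.min()+268,yy.max()+268,xx.mean()+295,yy.mean()+268)
E
```

```text
scene score 0.99 moved [25. -4.]
theta 1.6350000000000016 [ 0.22 -0.13]
19 307 311 276 287 308.42105263157896 280.89473684210526
```

```bash
python3 -c "
from cell import finish_job
print(finish_job())"
```

```text
the job is handed in; nothing more can be done
None
```

I baited the trap with the lure upright in the cup, then hooked the bar on the catch at about 1.64 rad; it stayed there after I let go and the arm moved clear, and I handed the job in at about 37 s (no verdict was returned).

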